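# Turn over the washed ferrite beads and shut the drying pan

## Robot

A 6-joint arm with a two-finger parallel gripper is mounted at the origin on a cart in front of the work surface, level with it; the furniture and walls round the work are solid. World frame = base frame: x ahead of the robot, y to its left, z up, the work surface at z = 0. Lengths are in m, angles in rad, forces in N, time in s.
With the tool pointing down it reaches from about 0.425 to 0.95 m from the base axis. Payload 14.7 kg.
Tool frame: the origin (TCP) lies midway between the tips of the shut fingers; the grasp point (between the pads) lies 19 mm behind it; z points along the fingers, y is the line along which they close (so a half turn about z gives the same grasp; the last joint's range is limited). The gripper opens to 85 mm and grips with 20 to 120 N. Pads are 22 mm wide; open, the fingers measure 114 mm over their backs; the gripper's body (76 mm by 85 mm) begins 54 mm behind the grasp point. The pads swing forward as they close: fully open they stand 13 mm farther back than shut.
Start: joints at [1.123, 0.48, 1.596, -0, 1.065, -0.047], TCP at [0.254, 0.598, 0.231] pointing down, gripper open.
Joint ranges: [-2.75, 2.75], [-0.82, 2.05], [0.23, 2.67], [-1.56, 4.7], [0.09, 2.69], [-2.92, 2.92]. Speed limits (rad/s): [1.89, 1.89, 2.39, 3.01, 3.01, 3.01].

## Interface

Orientations are given as a rotation vector (axis times angle).
In Python, from bench import status, viewer, env gives the robot as it stands.
- The arm moves only by the tool arm_command, never from a script. Its argument "plan" is one flat list of numbers, 6 for each row, row after row: the shift along the tool's x, y, z each as a share of 0.3 m, from -1 to 1, then the turn, a rotation vector about the tool's x, y, z each as a share of 2 pi rad, from -1 to 1. A call has exactly 5 rows; each row shifts and turns the commanded pose from where the row before left it, along the tool's axes as they then stand; what a row does not reach is not made up. A row lasts 1/10 s, in which the tool goes at most 50 mm and 8.59 degrees, less where a joint would pass 70% of its speed; a pose out of reach is approached as far as the arm can. A call with a number of a shift or a turn outside -1 to 1 is refused whole. A call with a gripper value outside its range is refused whole. "grip" is the closure, from 0 (fully open) to 1 (shut), set as the call begins (left out, the last holds). The fingers move at their own pace and stop on an object; "newtons" is the grip in N (left out, the last holds). Time passes only in rows, so rows that do not move let the fingers close, or fill a call up. It gives the time, the measured TCP pose, the force, the opening and the grip force at its end, in the units of the state.
- status.get_obs(): the state, without advancing time (a new reading comes with each control period).
- viewer.get_image(name): name is "scene" or "top" or "wrist"; returns a dict with "pixels" (420x560x3 uint8, red, green, blue), "fov_y" (degrees; the focal length in pixels is half the picture's height over the tangent of half this angle, whatever the lens; pixels are square), "cx", "cy" (the principal point, pixels), "xyz" and "attitude" of the camera in the world; the wrist camera has in their place "hand_eye" (4x4, takes a point from camera to tool coordinates, whose origin is the TCP and whose axes are the flange's). Camera axes: x right, y down, z forward; pixel columns grow to the right and rows downward; lengths in m; the calibration is good to about 2 mm. A picture is of the moment at which its call begins: read the wrist's pose just before it. There is no depth.
- env.hand_in(): hands the job in; it is judged then, once.
The state is a dict: "time_s": time; "joint_pos": joint angles; "dq": joint speeds; "effort": joint torques, N m; "position": TCP position; "eef_rot": TCP orientation; "ft_force": force on the tool from outside, world axes, zero at the start; "torque": the same for the moment, N m; "gripper_width": opening from 0.0 (shut) to 1.0 (fully open); "grip_force": force on a finger pad.
Only numpy, scipy, OpenCV 4.12 (cv2) and the standard library are available. Lean on these libraries where they do the work, as an engineer would, in place of code of your own. Each camera call takes 0.05 s, during which the arm holds its last target. There are 200 camera calls.

## Task

The washed ferrite beads are drying in the steel pan. Draw the stirrer out of its slanted holder and stir them with its blade close to the floor of the pan: three full rounds that pass well out to the back, front and both sides, and through the middle until no bead lies where it lay before; then stand the stirrer back in its holder. Last, swing the lid down and press its front tab until the hook is fully down on the stud and the sprung latch has snapped shut under it; keep all the beads in the pan and do not shift the other things on the bench.

Things in the scene. Friction and masses are not known exactly. Their poses are not given: they have to be found in the camera images.
- drying_pan: round open steel pan on a rubber foot, fixed to the table. Origin on the table under its centre, z up, x towards its hinge (back), y to its left; -x is its front, which faces the robot and its left. Inner radius 69 mm, wall 5 mm, inner floor at z = 16 mm, rim at z = 60 mm. Seven ferrite beads lie in one layer on its floor, some on end, some on their side. At the front a stud 10 mm thick sticks out level along -x, from x = -76 to -117 mm at z = 36 mm, with a wider head
- pan_floor (a point): centre of the pan's inner floor, 16 mm above the table
- stud (a point): point on the stud's centre line (x = -92, z = 36 mm in the pan's frame) where the lid's hook seats
- lid_hinge (a point): middle of the lid's hinge line, in the pan's frame at x = 82, z = 60 mm; the line runs along the pan's y
- lid (a joint): lid angle in rad: 0 shut, flat on the rim; at the start it stands open at about 1.3 to 1.4, held by a stiff hinge (0.3 N m friction: it stays wherever it is left, range 0 to 1.6). The lid is an aluminium disc of radius 79 mm, its upper (outer) face 10 mm above the hinge line, centre 82 mm from the hinge line; open, that face looks away from the robot and the lid overhangs the back of the pan. Its front edge carries a thumb tab and the hook
- lid_tab (a point): middle of the top of the thumb tab, a flat steel plate 46 mm wide (pan's y) and 34 mm long, 172 mm from the hinge line and 8 mm above it when shut. Here the lid can be pressed down
- hook_seat (a point): where the stud's centre line lies in the hook when the lid is shut. The hook is a steel plate 8 mm thick, 174 mm from the hinge line, hanging 49 mm below the lid's hinge plane, with a mouth 24 mm wide that opens downward when the lid is shut
- latch (a joint): angle in rad of the small sprung bar that closes the hook's mouth: 0 shut; the stud pushes it up into the hook (to about 0.6, at most 1.05) as the lid comes down, and it snaps back to 0 under the stud once the lid is within about 0.02 rad of shut. Pushing the lid down past it takes about 4 to 7 N at the tab in all; the lid stops on the rim
- holder: heavy dark steel stand for the stirrer, fixed to the table: base plate 115 x 75 x 14 mm with a slanted tube. Origin on the table near the middle of the base, x towards the back of the tube's lean: the tube's mouth leans to -x
- holder_tube: the holder's aluminium tube, leaning 28 degrees from vertical. Origin at the centre of its closed lower end, z along its axis up and out of the mouth. Inner radius 14.5 mm up to z = 80 mm, inner bottom at z = 5 mm; from there it flares to an inner radius of 24 mm at the mouth, z = 100 mm
- stirrer: steel stirrer 201 mm long, 60 g, standing in the holder's tube at the start. Origin at the middle of its blade end, z up along its axis to the handle. Blade 50 mm long, 18 mm wide (y), 5 mm thick (x); round shank 9 mm thick from z = 50 to 135 mm; flat black handle from z = 135 to 201 mm, 22 mm wide (y) and 15 mm thick (x). In the tube the blade lies flat on the tube's lower side, y level
- bead_1: ferrite bead: a dark grey cable sleeve, a plain cylinder 19 mm across and 20 mm long with a 10 mm bore, 30 g; origin at its middle, z along its bore
- bead_2: ferrite bead: a dark grey cable sleeve, a plain cylinder 19 mm across and 20 mm long with a 10 mm bore, 30 g; origin at its middle, z along its bore
- bead_3: ferrite bead: a dark grey cable sleeve, a plain cylinder 19 mm across and 20 mm long with a 10 mm bore, 30 g; origin at its middle, z along its bore
- bead_4: ferrite bead: a dark grey cable sleeve, a plain cylinder 19 mm across and 20 mm long with a 10 mm bore, 30 g; origin at its middle, z along its bore
- bead_5: ferrite bead: a dark grey cable sleeve, a plain cylinder 19 mm across and 20 mm long with a 10 mm bore, 30 g; origin at its middle, z along its bore
- bead_6: ferrite bead: a dark grey cable sleeve, a plain cylinder 19 mm across and 20 mm long with a 10 mm bore, 30 g; origin at its middle, z along its bore
- bead_7: ferrite bead: a dark grey cable sleeve, a plain cylinder 19 mm across and 20 mm long with a 10 mm bore, 30 g; origin at its middle, z along its bore
- ipa_bottle: bystander: white squat solvent bottle, 54 mm across, 112 mm tall; origin under it
- polyimide_tape: bystander: roll of amber tape lying flat, 61 mm across, 12 mm high
- flush_cutters: bystander: flush cutters with red handles lying flat, 130 x 37 x 10 mm, long side along y
- solder_spool: bystander: spool of solder wire on its flange, 54 mm across, 38 mm high
- flux_tin: bystander: small round tin, 50 mm across, 18 mm high, on the mat

How it is judged:
On the way, in this order (a step that is already met when the one before it is completed fails the run):
1. the stirrer is drawn out of its holder (z of stirrer in the frame of holder_tube above 0.105 m), for 0.04 s.
2. its blade end is down among the beads in the back (hinge side) part of the pan (z of stirrer in the frame of drying_pan below 0.036 m and horizontal distance between stirrer and pan_floor below 0.07 m and x of stirrer in the frame of drying_pan above 0.018 m and y of stirrer in the frame of drying_pan between -0.018 and 0.018 m), for 0.04 s.
3. the blade end sweeps through the left part (z of stirrer in the frame of drying_pan below 0.036 m and horizontal distance between stirrer and pan_floor below 0.07 m and y of stirrer in the frame of drying_pan above 0.018 m and x of stirrer in the frame of drying_pan between -0.018 and 0.018 m), for 0.04 s.
4. then through the right part (z of stirrer in the frame of drying_pan below 0.036 m and horizontal distance between stirrer and pan_floor below 0.07 m and y of stirrer in the frame of drying_pan below -0.018 m and x of stirrer in the frame of drying_pan between -0.018 and 0.018 m), for 0.04 s.
5. then through the front part (z of stirrer in the frame of drying_pan below 0.036 m and horizontal distance between stirrer and pan_floor below 0.07 m and x of stirrer in the frame of drying_pan below -0.018 m and y of stirrer in the frame of drying_pan between -0.018 and 0.018 m), for 0.04 s.
6. and through the back part again, with every bead now at least 6 mm from where it first lay (all of step 2 and distance of each of bead_1, bead_2, bead_3, bead_4, bead_5, bead_6, bead_7 from where it was at the start of the episode above 0.006 m), for 0.04 s.
7. the stirrer stands in its holder's tube again, blade end at the bottom, let go (z of stirrer in the frame of holder_tube below 0.03 m and x of stirrer in the frame of holder_tube between -0.016 and 0.016 m and y of stirrer in the frame of holder_tube between -0.016 and 0.016 m and angle between the z axis of stirrer and the z axis of holder_tube, either way round below 0.22 rad and contact force between the fingers and stirrer below 0.1 N), for 0.2 s.
At the end, for the whole second after the job is handed in: Stirrer let go and at rest in its tube, blade end within 30 mm of the tube's lower end; lid under 0.03 rad, hook seat within 9 mm of the stud, latch shut again (under 0.15 rad); all seven beads in the pan, each at least 6 mm from where it first lay (all of step 7 and linear speed of stirrer below 0.02 m/s and value of joint lid below 0.03 rad and value of joint latch below 0.15 rad and distance between hook_seat and stud below 0.009 m and horizontal distance between each of bead_1, bead_2, bead_3, bead_4, bead_5, bead_6, bead_7 and pan_floor below 0.073 m and z of each of bead_1, bead_2, bead_3, bead_4, bead_5, bead_6, bead_7 in the frame of drying_pan below 0.055 m and distance of each of bead_1, bead_2, bead_3, bead_4, bead_5, bead_6, bead_7 from where it was at the start of the episode above 0.006 m); the robot touches nothing.
It fails at once if a bead is thrown or carried out of the pan (horizontal distance between any of bead_1, bead_2, bead_3, bead_4, bead_5, bead_6, bead_7 and pan_floor above 0.085 m).
It fails at once if a bystander (solvent bottle, tape roll, cutters, solder spool, small tin) is pushed more than 30 mm (distance of any of ipa_bottle, polyimide_tape, flush_cutters, solder_spool, flux_tin from where it was at the start of the episode above 0.03 m).
It also fails if it takes over 72 s, if anything falls off the work surface, if the arm or the gripper's body presses on something with over 40 N, if the wrist force passes 120 N, or if a joint passes its speed limit or range.

## Working session

There is one attempt and no reset: what is moved stays moved. The work goes in short steps, Python scripts to look and compute and a tool call to move; the robot and the scene stay as the last step left them, time stands still between calls to the robot, and variables do not carry over. Pictures are saved under pics/ and viewed, at most 10 in all, crops included, and the job is handed in when it is done.

Besides the shell and the picture viewer there is one more tool, called after "Call:" as name(argument=value, ...), one argument or row to a line, values as JSON. arm_command: Moves the arm, as the interface text tells. Shift numbers are shares of 0.3 m and turn numbers shares of 2 pi rad, none past 1 either way. Its arguments: {"type":"object","properties":{"plan":{"type":"array"},"grip":{"type":"number"},"newtons":{"type":"number"}},"required":["plan"]}

```bash
ls; mkdir -p pics; cat > h.py <<'E'
import numpy as np,cv2,pickle
from scipy.spatial.transform import Rotation as R
from bench import status,viewer,env
def snap(n,f):
    o=status.get_obs();d=viewer.get_image(n);d['obs']=o
    cv2.imwrite(f'pics/{f}.png',cv2.cvtColor(d['pixels'],cv2.COLOR_RGB2BGR));pickle.dump(d,open(f'pics/{f}.pkl','wb'));return d
def cam(d):
    a=d.get('attitude')
    if a is not None:
        a=np.array(a,float);M=a if a.shape==(3,3) else R.from_rotvec(a).as_matrix() if a.size==3 else R.from_quat(a).as_matrix();return M,np.array(d['xyz'])
    o=d['obs'];T=np.eye(4);T[:3,:3]=R.from_rotvec(o['eef_rot']).as_matrix();T[:3,3]=o['position'];T=T@np.array(d['hand_eye']);return T[:3,:3],T[:3,3]
def f(d):return 210/np.tan(np.radians(d['fov_y'])/2)
def ray(d,u,v):
    M,p=cam(d);r=M@np.array([(u-d['cx'])/f(d),(v-d['cy'])/f(d),1]);return p,r/np.linalg.norm(r)
def onz(d,u,v,z):
    p,r=ray(d,u,v);return p+r*(z-p[2])/r[2]
def tri(d1,a,d2,b):
    p,r=ray(d1,*a);q,s=ray(d2,*b);A=np.array([r,-s]).T;t=np.linalg.lstsq(A,q-p,rcond=None)[0]
    return (p+r*t[0]+q+s*t[1])/2,np.linalg.norm(p+r*t[0]-q-s*t[1])
def proj(d,P):
    M,p=cam(d);c=M.T@(np.array(P)-p);return d['cx']+f(d)*c[0]/c[2],d['cy']+f(d)*c[1]/c[2]
E
python3 - <<'E'
from h import *
for n in('scene','top','wrist'):
    d=snap(n,n+'0');print(n,{k:v for k,v in d.items() if k not in('pixels','obs')})
print(d['obs'])
E
```

```text
pics
scene {'fov_y': 52.75041021044039, 'cx': 280.4724315043024, 'cy': 206.93809557273698, 'xyz': array([-0.0089733 , -0.56349699,  0.88466424]), 'attitude': array([-2.22496498,  0.85497695, -0.35070197])}
top {'fov_y': 57.67441957431981, 'cx': 274.71322260861706, 'cy': 211.16733760810456, 'xyz': array([0.49059573, 0.04926035, 0.95909751]), 'attitude': array([-2.17644649,  2.21244667, -0.01990864])}
wrist {'fov_y': 61.052056493203885, 'cx': 278.9681115714472, 'cy': 206.81382279843356, 'hand_eye': array([[ 6.11766899e-04, -9.61799686e-01, -2.73753522e-01,
         6.92062596e-02],
       [ 9.99999720e-01,  7.06608094e-04, -2.47845998e-04,
        -6.23099435e-04],
       [ 4.31814657e-04, -2.73753293e-01,  9.61799848e-01,
        -1.42139749e-01],
       [ 0.00000000e+00,  0.00000000e+00,  0.00000000e+00,
         1.00000000e+00]])}
{'time_s': 0.1, 'joint_pos': array([ 1.12336749e+00,  4.80750953e-01,  1.59678662e+00,  7.74539391e-06,
        1.06512181e+00, -4.65923028e-02]), 'dq': array([ 0.00146244, -0.0024102 , -0.00287705, -0.00013304, -0.00098759,
        0.00038706]), 'effort': array([ 1.22709294e-03, -9.52252436e+01, -4.31036210e+01, -3.06663503e-05,
        5.14281361e-03, -1.78022265e-05]), 'position': array([0.25344  , 0.5981629, 0.2307574]), 'eef_rot': array([-6.25378350e-01, -3.07844501e+00,  1.62201144e-03]), 'ft_force': array([-0.38554172, -0.46965163, -0.58850894]), 'torque': array([-0.02381292, -0.00839547, -0.05583655]), 'grip_force': 0.0, 'gripper_width': 0.9981104703091108}
```

View pics/scene0.png

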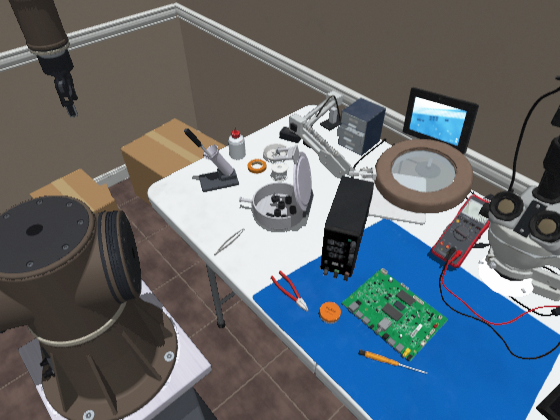

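View pics/top0.png

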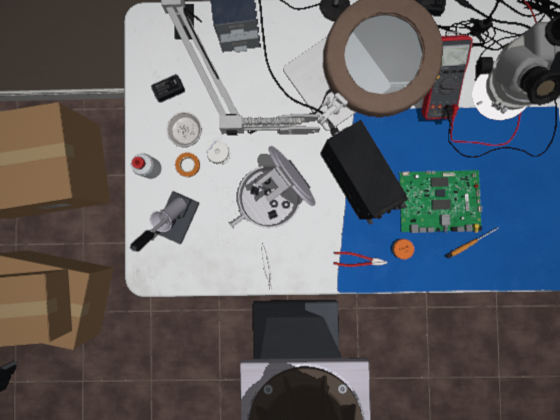

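Scene: the holder is at (215,170) with the handle up-left at (192,137), and the pan is at (280,205) with the lid open at (303,180). Top: the handle is at (143,241), the base at (178,217), the pan at (268,197), the lid at (292,175) and the stud at (236,221). I'll enlarge both views.

```bash
python3 - <<'E'
import cv2,numpy as np
t=cv2.imread('pics/top0.png')[130:260,125:325];s=cv2.imread('pics/scene0.png')[115:240,170:330]
cv2.imwrite('pics/c1.png',cv2.resize(t,None,fx=4,fy=4,interpolation=2))
cv2.imwrite('pics/c2.png',cv2.resize(s,None,fx=4.7,fy=4.7,interpolation=2))
E
```

```text
(no output)
```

View pics/c1.png

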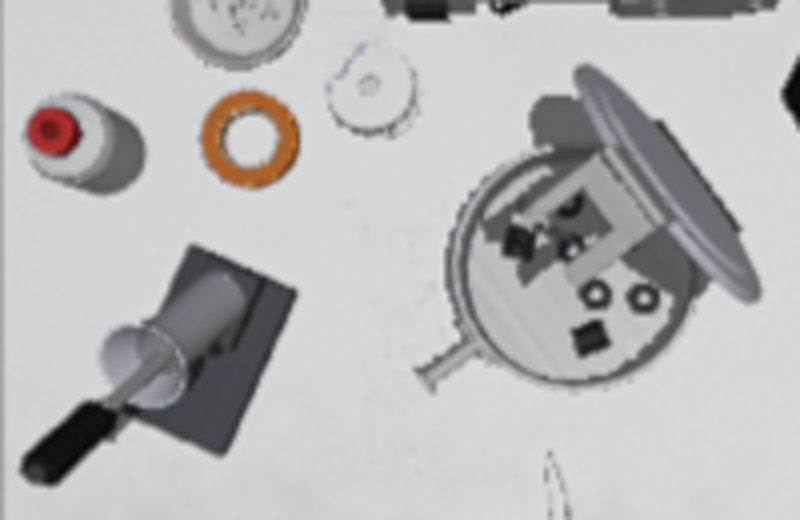

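View pics/c2.png

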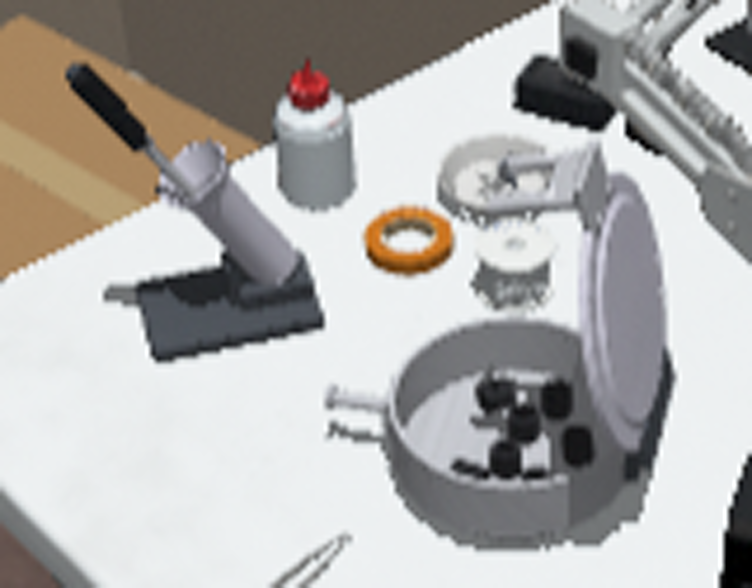

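Crops: c1 shows the handle end at about (40,468), its lower end at (100,418), the mouth at (143,367), the stud head at (428,380), and the rim circle at about (573,268). c2 shows the handle end at (78,75), its lower end at (135,140), the mouth at (194,173), and the stud head at (333,398).

```bash
python3 - <<'E'
from h import *
t=pickle.load(open('pics/top0.pkl','rb'));s=pickle.load(open('pics/scene0.pkl','rb'))
T=lambda x,y:(125+(x-1.5)/4,130+(y-1.5)/4);S=lambda x,y:(170+(x-1.85)/4.7,115+(y-1.85)/4.7)
P={}
for n,a,b in[('tip',(38,470),(78,75)),('hlow',(103,417),(135,140)),('mouth',(143,367),(194,173)),('studhead',(428,380),(333,398)),('studroot',(474,345),(385,401)),('bottle',(52,130),(308,85))]:
    p,e=tri(t,T(*a),s,S(*b));P[n]=p;print(n,p.round(4),e.round(4))
v=P['tip']-P['hlow'];print('len',np.linalg.norm(v),'lean',np.degrees(np.arccos(v[2]/np.linalg.norm(v))),'az',np.degrees(np.arctan2(v[1],v[0])))
v=P['studhead']-P['studroot'];print('stud az',np.degrees(np.arctan2(v[1],v[0])))
# rim fit outer: points on image top
q=np.array([onz(t,*T(*a),.06)[:2] for a in[(447,265),(575,388),(632,373),(515,372),(470,325),(455,220),(500,170)]])
A=np.c_[2*q,np.ones(len(q))];c=np.linalg.lstsq(A,(q**2).sum(1),rcond=None)[0];print('pan',c[:2],'r',np.sqrt(c[2]+c[0]**2+c[1]**2))
# holder base corners at z .014
for a in[(192,245),(297,292),(223,457)]:print('base',onz(t,*T(*a),.014).round(4))
E
```

```text
tip [0.4512 0.3426 0.2048] 0.0005
hlow [0.4751 0.3289 0.153 ] 0.0021
mouth [0.5032 0.3164 0.1207] 0.0017
studhead [0.4929 0.1706 0.036 ] 0.0005
studroot [0.5127 0.1425 0.0407] 0.0024
bottle [0.6401 0.3793 0.0897] 0.001
len 0.05865689701630626 lean 27.99225282146986 az 149.9459305908269
stud az 125.3201556492358
pan [0.55976957 0.08104763] r 0.07248021136371298
base [0.5797 0.3199 0.014 ]
base [0.5492 0.2544 0.014 ]
base [0.4474 0.3014 0.014 ]
```

```bash
cat >> h.py <<'E'
PAN=np.array([.5598,.0810,0.]);PAZ=126.5   # az of pan -x
def U(az,l):a,l=np.radians(az),np.radians(l);return np.array([np.sin(l)*np.cos(a),np.sin(l)*np.sin(a),np.cos(l)])
def ori(az,l):
    z=-U(az,l);x=U(az,l+90);return np.array([x,np.cross(z,x),z]).T
def now():
    o=status.get_obs();return np.array(o['position']),R.from_rotvec(o['eef_rot'])
def plan(wps,start=None):
    """wps: (tcp, 3x3, rows); prints calls of 5 rows"""
    p,q=start or now();rows=[]
    for P,M,n in wps:
        P=np.array(P)
        p0,q0=p,q;dv=(R.from_matrix(M)*q0.inv()).as_rotvec()
        for i in range(1,n+1):
            tp=p0+(P-p0)*i/n;tq=R.from_rotvec(dv*i/n)*q0
            d=np.round(q.inv().apply(tp-p)/.3,3);w=np.round((q.inv()*tq).as_rotvec()/(2*np.pi),3)
            p=p+q.apply(d*.3);q=q*R.from_rotvec(w*2*np.pi)
            if np.linalg.norm(d)*.3>.05 or np.linalg.norm(w)*360>8.5:print('BIG',len(rows),np.linalg.norm(d)*.3,np.linalg.norm(w)*360)
            rows.append(list(d)+list(w))
    while len(rows)%5:rows.append([0]*6)
    for i in range(0,len(rows),5):print('['+','.join('%g'%(x+0) for r in rows[i:i+5] for x in r)+']')
    return p,q
TIP=np.array([.4512,.3426,.2048]);HAZ=154
E
python3 - <<'E'
from h import *
plan([(TIP+.05*U(HAZ,28),ori(HAZ,28),10)])
E
```

```text
[-0.086,-0.052,-0.006,0,-0.008,0.001,-0.087,-0.052,-0.002,0,-0.008,0.001,-0.087,-0.051,0.003,0.001,-0.007,0,-0.086,-0.052,0.007,0,-0.008,0.001,-0.087,-0.05,0.011,0,-0.008,0.001]
[-0.086,-0.05,0.016,0,-0.008,0.001,-0.086,-0.05,0.02,0,-0.007,0.001,-0.085,-0.049,0.023,0.001,-0.008,0.001,-0.084,-0.048,0.028,0,-0.008,0,-0.082,-0.049,0.033,0,-0.008,0.001]
```

Call:
arm_command(
  plan=[-0.086, -0.052, -0.006, 0, -0.008, 0.001, -0.087, -0.052, -0.002, 0, -0.008, 0.001, -0.087, -0.051, 0.003, 0.001, -0.007, 0, -0.086, -0.052, 0.007, 0, -0.008, 0.001, -0.087, -0.05, 0.011, 0, -0.008, 0.001],
  grip=0,
)

```text
time_s: 0.65
position: [0.3425, 0.4748, 0.2403]
eef_rot: [0.613, 2.834, -0.081]
ft_force: [0.4, -1.5, -0.2]
gripper_width: 1.0
grip_force: 0.0
```

Call:
arm_command(
  plan=[-0.086, -0.05, 0.016, 0, -0.008, 0.001, -0.086, -0.05, 0.02, 0, -0.007, 0.001, -0.085, -0.049, 0.023, 0.001, -0.008, 0.001, -0.084, -0.048, 0.028, 0, -0.008, 0, -0.082, -0.049, 0.033, 0, -0.008, 0.001],
)

```text
time_s: 1.15
position: [0.4307, 0.3522, 0.2493]
eef_rot: [0.595, 2.591, -0.15]
ft_force: [0.9, -0.5, -0.6]
gripper_width: 1.001
grip_force: 0.0
```

```bash
python3 - <<'E'
from h import *
d=snap('wrist','w1');o=d['obs'];p,q=now();print(p,q.as_matrix().round(3),'\n',ori(HAZ,28).round(3),TIP+.05*U(HAZ,28),o['joint_pos'].round(2),o['ft_force'])
print('tip',proj(d,TIP),'hlow',proj(d,TIP-.066*U(HAZ,28)))
E
```

```text
[0.43145602 0.3487428  0.2489024 ] [[-0.791  0.438  0.426]
 [ 0.384  0.899 -0.211]
 [-0.476 -0.003 -0.88 ]] 
 [[-0.794  0.438  0.422]
 [ 0.387  0.899 -0.206]
 [-0.469  0.    -0.883]] [0.43010209 0.35289014 0.24894738] [ 0.94  0.32  1.95 -0.64  0.9   0.24] [ 0.93708611 -0.50026554 -0.64091937]
tip (np.float64(280.52463960567707), np.float64(229.95641391116942)) hlow (np.float64(280.1065593098891), np.float64(200.04797595260004))
```

View pics/w1.png

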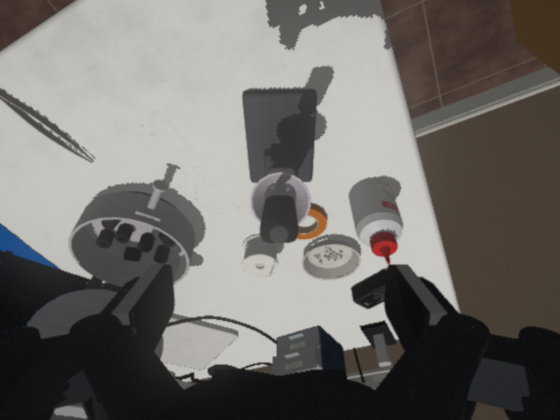

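The handle end face is at (279,230), against a predicted (280,230), so it is well aligned. Descending along the axis.

```bash
python3 - <<'E'
from h import *
plan([(TIP-.045*U(HAZ,28),ori(HAZ,28),5)])
E
```

```text
[0.002,0.002,0.062,0,0,0,0.002,0.002,0.063,0,0,0,0.003,0.003,0.062,0,0.001,0,0.001,0.002,0.062,0,0,0,0.002,0.002,0.063,0,0,0]
```

Call:
arm_command(
  plan=[0.002, 0.002, 0.062, 0, 0, 0, 0.002, 0.002, 0.063, 0, 0, 0, 0.003, 0.003, 0.062, 0, 0.001, 0, 0.001, 0.002, 0.062, 0, 0, 0, 0.002, 0.002, 0.063, 0, 0, 0],
)

```text
time_s: 1.7
position: [0.4688, 0.338, 0.1643]
eef_rot: [0.598, 2.599, -0.148]
ft_force: [-0.7, -0.5, 0.6]
gripper_width: 0.997
grip_force: 0.0
```

Call:
arm_command(
  plan=[0, 0, 0, 0, 0, 0, 0, 0, 0, 0, 0, 0, 0, 0, 0, 0, 0, 0, 0, 0, 0, 0, 0, 0, 0, 0, 0, 0, 0, 0],
  grip=1,
  newtons=70,
)

```text
time_s: 2.2
position: [0.4683, 0.3381, 0.1659]
eef_rot: [0.598, 2.598, -0.148]
ft_force: [-6.3, 0.1, 10.2]
gripper_width: 0.251
grip_force: 67.7
```

Call:
arm_command(
  plan=[0, 0, 0, 0, 0, 0, 0, 0, 0, 0, 0, 0, 0, 0, 0, 0, 0, 0, 0, 0, 0, 0, 0, 0, 0, 0, 0, 0, 0, 0],
)

```text
time_s: 2.7
position: [0.4684, 0.338, 0.1659]
eef_rot: [0.598, 2.598, -0.148]
ft_force: [-6.3, -1.0, 8.5]
gripper_width: 0.251
grip_force: 67.7
```

```bash
python3 - <<'E'
from h import *
p,q=now();print(TIP-.045*U(HAZ,28),p)
# draw out 0.15 along axis (relative), slow start
P1=p+.15*U(HAZ,28)
plan([(P1,q.as_matrix(),10)])
E
```

```text
[0.47018812 0.33333887 0.16506736] [0.46836124 0.33798872 0.16587549]
[0,0,-0.05,0,0,0,0,0,-0.05,0,0,0,0.001,0,-0.05,0,0,0,0,0,-0.05,0,0,0,0,0,-0.05,0,0,0]
[0,0,-0.05,0,0,0,0.001,0,-0.05,0,0,0,0,0,-0.05,0,0,0,0,0,-0.05,0,0,0,0,0,-0.05,0,0,0]
```

Call:
arm_command(
  plan=[0, 0, -0.05, 0, 0, 0, 0, 0, -0.05, 0, 0, 0, 0.001, 0, -0.05, 0, 0, 0, 0, 0, -0.05, 0, 0, 0, 0, 0, -0.05, 0, 0, 0],
)

```text
time_s: 3.2
position: [0.4363, 0.354, 0.2329]
eef_rot: [0.597, 2.598, -0.146]
ft_force: [-0.5, 0.1, 0.1]
gripper_width: 0.249
grip_force: 68.4
```

Call:
arm_command(
  plan=[0, 0, -0.05, 0, 0, 0, 0.001, 0, -0.05, 0, 0, 0, 0, 0, -0.05, 0, 0, 0, 0, 0, -0.05, 0, 0, 0, 0, 0, -0.05, 0, 0, 0],
)

```text
time_s: 3.7
position: [0.4045, 0.3694, 0.2991]
eef_rot: [0.597, 2.599, -0.146]
ft_force: [-0.8, -0.2, -0.1]
gripper_width: 0.246
grip_force: 68.4
```

Call:
arm_command(
  plan=[0, 0, 0, 0, 0, 0, 0, 0, 0, 0, 0, 0, 0, 0, 0, 0, 0, 0, 0, 0, 0, 0, 0, 0, 0, 0, 0, 0, 0, 0],
)

```text
time_s: 4.2
position: [0.4054, 0.3685, 0.2971]
eef_rot: [0.598, 2.599, -0.149]
ft_force: [1.3, -0.6, -0.2]
gripper_width: 0.247
grip_force: 68.5
```

```bash
python3 - <<'E'
from h import *
d=snap('wrist','w2');t=snap('top','t2');s=snap('scene','s2');p,q=now();print(p,d['obs']['gripper_width'],d['obs']['ft_force'])
b=p+q.apply([0,0,.156]);print(b,proj(d,b),proj(t,b),proj(s,b))
c=lambda D,n,r,k:cv2.resize(cv2.imread(f'pics/{n}.png')[r[1]:r[3],r[0]:r[2]],(k,k),interpolation=2)
u,v=map(int,proj(t,b));a,e=map(int,proj(s,b));print(u,v,a,e)
cv2.imwrite('pics/c3.png',np.hstack([c(t,'t2',(u-35,v-35,u+35,v+35),400),c(s,'s2',(a-35,e-35,a+35,e+35),400)]))
E
```

```text
[0.40542324 0.36865223 0.29728493] 0.24709595332955525 [ 1.33199487 -0.59832975 -0.18988341]
[0.47064086 0.33683212 0.15919024] (np.float64(279.8847147078011), np.float64(189.67556907723753)) (np.float64(145.28529563250265), np.float64(236.5008862337467)) (np.float64(195.53131647551618), np.float64(142.08195802097092))
145 236 195 142
```

View pics/w2.png

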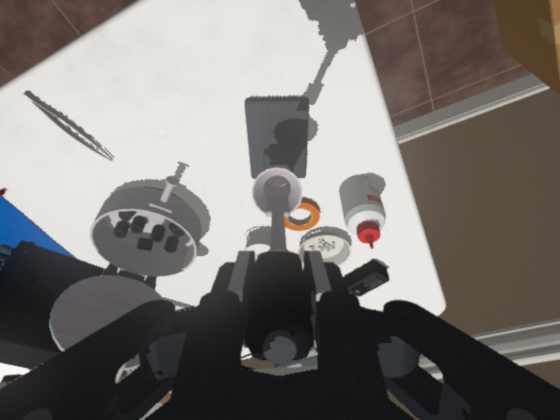

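View pics/c3.png

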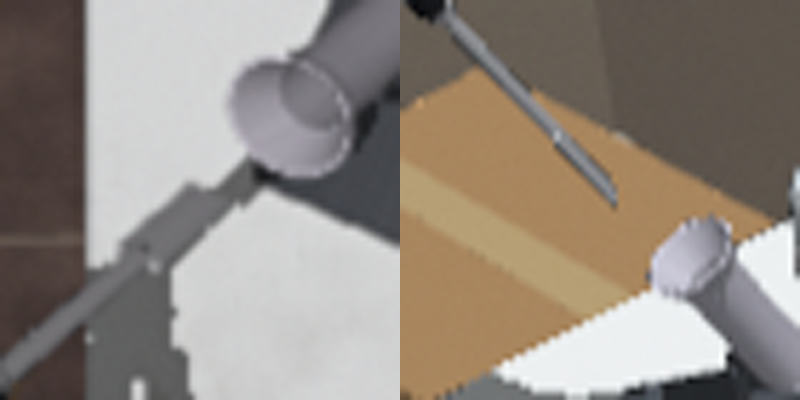

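```bash
python3 - <<'E'
from h import *
t=pickle.load(open('pics/t2.pkl','rb'));s=pickle.load(open('pics/s2.pkl','rb'));w=pickle.load(open('pics/w2.pkl','rb'))
T=lambda x,y:(110+x/5.714,201+y/5.714);S=lambda x,y:(160+(x-400)/5.714,107+y/5.714)
p,q=now()
for n,a,b in[('blade end',(201,193),(614,202)),('shank/blade',(145,252),(557,138)),('mouth top/scene',(293,120),(692,259))]:
    P,e=tri(t,T(*a),s,S(*b));print(n,P.round(4),e.round(4),'tool',q.inv().apply(P-p).round(4),proj(w,P))
E
```

```text
blade end [0.4753 0.3373 0.156 ] 0.0028 tool [-0.002   0.0024  0.1607] (np.float64(282.6309215725008), np.float64(190.73052442227265))
shank/blade [0.4547 0.3417 0.2017] 0.0004 tool [-0.0052 -0.0026  0.1108] (np.float64(276.4131080402075), np.float64(210.44854802999674))
mouth top/scene [0.5021 0.3147 0.1189] 0.0024 tool [-0.0148 -0.0061  0.2093] (np.float64(273.7377051289749), np.float64(191.98402047776537))
```

```bash
cat >> h.py <<'E'
def pf(P):
    a=np.radians(PAZ+180);d=np.array(P)-PAN;return np.array([d[0]*np.cos(a)+d[1]*np.sin(a),-d[0]*np.sin(a)+d[1]*np.cos(a),d[2]])
def wf(x,y,z):
    a=np.radians(PAZ+180);return PAN+np.array([x*np.cos(a)-y*np.sin(a),x*np.sin(a)+y*np.cos(a),z])
BL=np.array([-.001,.001,.159])
def tcp(B,az,l):return np.array(B)-ori(az,l)@BL
E
python3 - <<'E'
from h import *
t=pickle.load(open('pics/top0.pkl','rb'));s=pickle.load(open('pics/scene0.pkl','rb'));w=pickle.load(open('pics/w2.pkl','rb'))
T=lambda x,y:(125+(x-1.5)/4,130+(y-1.5)/4);S=lambda x,y:(170+(x-1.85)/4.7,115+(y-1.85)/4.7)
for a in[(570,205),(520,240),(570,248),(597,293),(643,297),(590,338)]:print('top',(1e3*pf(onz(t,*T(*a),.034))).round())
for a in[(495,392),(525,425),(557,400),(577,447),(505,460)]:print('scene',(1e3*pf(onz(s,*S(*a),.028))).round())
for a in[(123,230),(140,222),(158,222),(172,238),(145,243)]:print('w',(1e3*pf(onz(w,*a,.028))).round())
im=cv2.imread('pics/w2.png')[170:290,80:225];cv2.imwrite('pics/c4.png',cv2.resize(im,None,fx=5,fy=5,interpolation=2))
print([ (1e3*pf(onz(w,*a,.06))).round() for a in[(182,165),(163,195)]])
E
```

```text
top [21. 32. 34.]
top [-16.  33.  34.]
top [ 5. 11. 34.]
top [  2. -21.  34.]
top [ 23. -40.  34.]
top [-18. -40.  34.]
scene [-17.  32.  28.]
scene [ 7.  7. 28.]
scene [22. 33. 28.]
scene [41. -5. 28.]
scene [  1. -24.  28.]
w [ 22. -38.  28.]
w [ -8. -19.  28.]
w [-20.   4.  28.]
w [ 5. 32. 28.]
w [36. -2. 28.]
[array([-164.,    3.,   60.]), array([-107.,   -4.,   60.])]
```

View pics/c4.png

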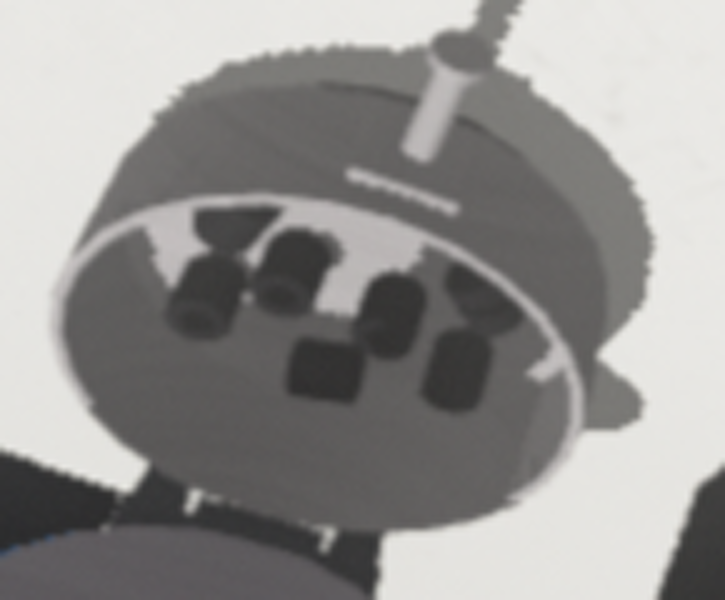

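Seven beads found, at pan-frame positions in mm: (22,33), (-16,33), (6,9), (1,-22), (22,-39), (-18,-40) and (40,-4). I'll enter at the free spot (-30,0).

```bash
python3 - <<'E'
from h import *
M=ori(PAZ,27)
plan([(tcp(wf(-.03,0,.14),PAZ,27),M,10),(tcp(wf(-.03,0,.05),PAZ,27),M,5)])
print(tcp(wf(-.03,0,.05),PAZ,27))
E
```

```text
[-0.048,-0.048,0.032,0.004,0,0.007,-0.051,-0.045,0.032,0.003,0,0.007,-0.052,-0.043,0.034,0.004,0.001,0.006,-0.055,-0.039,0.034,0.003,0,0.007,-0.055,-0.036,0.035,0.004,0,0.007]
[-0.058,-0.033,0.036,0.003,0,0.007,-0.059,-0.03,0.036,0.004,0,0.007,-0.06,-0.026,0.037,0.003,0.001,0.006,-0.061,-0.023,0.038,0.004,0,0.007,-0.062,-0.02,0.037,0.003,0,0.007]
[0.027,0,0.054,0,0,0,0.028,0,0.053,0,0,0,0.027,0,0.054,0,0,0,0.027,0,0.053,0,0,0,0.027,0,0.054,0,0,0]
[0.49768449 0.16326312 0.19121605]
```

Call:
arm_command(
  plan=[-0.048, -0.048, 0.032, 0.004, 0, 0.007, -0.051, -0.045, 0.032, 0.003, 0, 0.007, -0.052, -0.043, 0.034, 0.004, 0.001, 0.006, -0.055, -0.039, 0.034, 0.003, 0, 0.007, -0.055, -0.036, 0.035, 0.004, 0, 0.007],
)

```text
time_s: 4.85
position: [0.4518, 0.2653, 0.2894]
eef_rot: [0.915, 2.523, -0.225]
ft_force: [0.9, 0.1, -1.2]
gripper_width: 0.25
grip_force: 68.4
```

Call:
arm_command(
  plan=[-0.058, -0.033, 0.036, 0.003, 0, 0.007, -0.059, -0.03, 0.036, 0.004, 0, 0.007, -0.06, -0.026, 0.037, 0.003, 0.001, 0.006, -0.061, -0.023, 0.038, 0.004, 0, 0.007, -0.062, -0.02, 0.037, 0.003, 0, 0.007],
)

```text
time_s: 5.35
position: [0.4981, 0.1625, 0.2814]
eef_rot: [1.219, 2.415, -0.292]
ft_force: [0.7, 0.4, -0.3]
gripper_width: 0.248
grip_force: 68.4
```

Call:
arm_command(
  plan=[0.027, 0, 0.054, 0, 0, 0, 0.028, 0, 0.053, 0, 0, 0, 0.027, 0, 0.054, 0, 0, 0, 0.027, 0, 0.053, 0, 0, 0, 0.027, 0, 0.054, 0, 0, 0],
)

```text
time_s: 5.85
position: [0.4978, 0.1633, 0.1907]
eef_rot: [1.217, 2.416, -0.291]
ft_force: [0.4, 1.0, -0.4]
gripper_width: 0.246
grip_force: 68.4
```

Call:
arm_command(
  plan=[0, 0, 0, 0, 0, 0, 0, 0, 0, 0, 0, 0, 0, 0, 0, 0, 0, 0, 0, 0, 0, 0, 0, 0, 0, 0, 0, 0, 0, 0],
)

```text
time_s: 6.35
position: [0.4981, 0.1635, 0.1921]
eef_rot: [1.217, 2.416, -0.29]
ft_force: [-0.1, 0.3, -0.3]
gripper_width: 0.243
grip_force: 68.5
```

```bash
python3 - <<'E'
from h import *
t=snap('top','t3');s=snap('scene','s3');p,q=now();b=p+q.apply(BL);print(p,pf(b),pf(p),status.get_obs()['ft_force'])
k=lambda D,n,P:cv2.resize(cv2.imread(f'pics/{n}.png')[int(P[1])-40:int(P[1])+40,int(P[0])-40:int(P[0])+40],(400,400),interpolation=2)
P=proj(t,wf(0,0,.06));Q=proj(s,wf(0,0,.06));print(P,Q,proj(t,b),proj(s,b))
cv2.imwrite('pics/c5.png',np.hstack([k(t,'t3',P),k(s,'s3',Q)]))
E
```

```text
[0.49792445 0.16340971 0.19183539] [-0.02991612  0.00057762  0.0506523 ] [-0.1030506  -0.00071991  0.19183539] [-1.13345018 -0.10572136 -0.99355768]
(np.float64(267.70059534699857), np.float64(195.74884947010506)) (np.float64(278.4202282596374), np.float64(198.43939376209207)) (np.float64(257.74475014327726), np.float64(203.46796522897205)) (np.float64(268.1640110126097), np.float64(199.2408531556931))
```

View pics/c5.png

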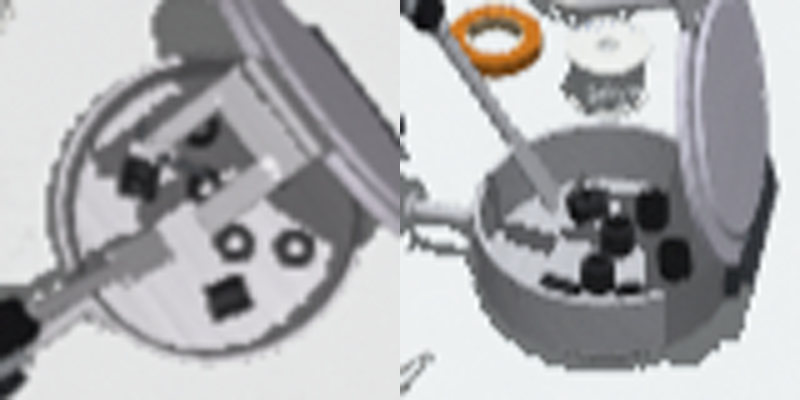

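```bash
python3 - <<'E'
from h import *
t=pickle.load(open('pics/t3.pkl','rb'));s=pickle.load(open('pics/s3.pkl','rb'))
p,q=now()
P,e=tri(t,(227+168/5,155+246/5),s,(238+156/5,158+212/5));print(P,e,pf(P),q.inv().apply(P-p))
E
```

```text
[0.54049313 0.0985238  0.05228945] 5.198377822252158e-05 [-0.02557079 -0.00509641  0.05228945] [-0.00561364 -0.00467589  0.15950538]
```

```bash
cat >> h.py <<'E'
BL=np.array([-.0035,-.001,.160])
def w(x,y,z,n,l=27):return (tcp(wf(x/1e3,y/1e3,z/1e3),PAZ,l),ori(PAZ,l),n)
def circ(r0,r1,n=20,z=22):
    return [w((r0+(r1-r0)*i/n)*np.cos(2*np.pi*i/n),(r0+(r1-r0)*i/n)*np.sin(2*np.pi*i/n),z,1) for i in range(1,n+1)]
E
python3 - <<'E'
from h import *
e=plan([w(-30,0,22,4),w(27,-2,22,6)]+circ(29,34));pickle.dump(e,open('e.pkl','wb'))
E
```

```text
[0.013,0.001,0.02,0,0,0,0.013,0.002,0.021,0,0,0,0.013,0.001,0.02,0,0,0,0.013,0.002,0.021,0,0,0,-0.028,-0.001,0.014,0,0,0]
[-0.029,-0.001,0.015,0,0,0,-0.028,-0.002,0.014,0,0,0,-0.028,-0.001,0.014,0,0,0,-0.028,-0.001,0.015,0,0,0,-0.029,-0.001,0.014,0,0,0]
[-0.002,0.037,0.001,0,0,0,0.012,0.027,-0.006,0,0,0,0.019,0.023,-0.009,0,0,0,0.024,0.015,-0.013,0,0,0,0.028,0.005,-0.014,0,0,0]
[0.028,-0.004,-0.014,0,0,0,0.025,-0.014,-0.013,0,0,0,0.021,-0.022,-0.011,0,0,0,0.014,-0.028,-0.007,0,0,0,0.005,-0.032,-0.003,0,0,0]
[-0.004,-0.033,0.002,0,0,0,-0.012,-0.03,0.007,0,0,0,-0.021,-0.024,0.01,0,0,0,-0.026,-0.017,0.014,0,0,0,-0.03,-0.006,0.015,0,0,0]
[-0.031,0.005,0.015,0,0,0,-0.027,0.015,0.014,0,0,0,-0.023,0.024,0.012,0,0,0,-0.015,0.031,0.008,0,0,0,-0.005,0.034,0.003,0,0,0]
```

Call:
arm_command(
  plan=[0.013, 0.001, 0.02, 0, 0, 0, 0.013, 0.002, 0.021, 0, 0, 0, 0.013, 0.001, 0.02, 0, 0, 0, 0.013, 0.002, 0.021, 0, 0, 0, -0.028, -0.001, 0.014, 0, 0, 0],
)

```text
time_s: 6.95
position: [0.5024, 0.159, 0.1611]
eef_rot: [1.215, 2.418, -0.293]
ft_force: [-0.2, 0.9, -0.6]
gripper_width: 0.244
grip_force: 68.4
```

Call:
arm_command(
  plan=[-0.029, -0.001, 0.015, 0, 0, 0, -0.028, -0.002, 0.014, 0, 0, 0, -0.028, -0.001, 0.014, 0, 0, 0, -0.028, -0.001, 0.015, 0, 0, 0, -0.029, -0.001, 0.014, 0, 0, 0],
)

```text
time_s: 7.45
position: [0.5305, 0.1186, 0.1628]
eef_rot: [1.217, 2.416, -0.291]
ft_force: [-0.4, -0.2, -1.2]
gripper_width: 0.25
grip_force: 68.4
```

Call:
arm_command(
  plan=[-0.002, 0.037, 0.001, 0, 0, 0, 0.012, 0.027, -0.006, 0, 0, 0, 0.019, 0.023, -0.009, 0, 0, 0, 0.024, 0.015, -0.013, 0, 0, 0, 0.028, 0.005, -0.014, 0, 0, 0],
)

```text
time_s: 7.95
position: [0.5395, 0.1618, 0.1625]
eef_rot: [1.216, 2.416, -0.291]
ft_force: [0.4, -0.3, 0.2]
gripper_width: 0.244
grip_force: 68.4
```

Call:
arm_command(
  plan=[0.028, -0.004, -0.014, 0, 0, 0, 0.025, -0.014, -0.013, 0, 0, 0, 0.021, -0.022, -0.011, 0, 0, 0, 0.014, -0.028, -0.007, 0, 0, 0, 0.005, -0.032, -0.003, 0, 0, 0],
)

```text
time_s: 8.45
position: [0.4957, 0.1676, 0.1627]
eef_rot: [1.216, 2.416, -0.291]
ft_force: [-1.2, 0.5, -1.1]
gripper_width: 0.247
grip_force: 68.5
```

Call:
arm_command(
  plan=[-0.004, -0.033, 0.002, 0, 0, 0, -0.012, -0.03, 0.007, 0, 0, 0, -0.021, -0.024, 0.01, 0, 0, 0, -0.026, -0.017, 0.014, 0, 0, 0, -0.03, -0.006, 0.015, 0, 0, 0],
)

```text
time_s: 8.95
position: [0.489, 0.1217, 0.1625]
eef_rot: [1.217, 2.416, -0.292]
ft_force: [0.5, -0.3, -1.3]
gripper_width: 0.247
grip_force: 68.5
```

Call:
arm_command(
  plan=[-0.031, 0.005, 0.015, 0, 0, 0, -0.027, 0.015, 0.014, 0, 0, 0, -0.023, 0.024, 0.012, 0, 0, 0, -0.015, 0.031, 0.008, 0, 0, 0, -0.005, 0.034, 0.003, 0, 0, 0],
)

```text
time_s: 9.45
position: [0.5367, 0.1151, 0.1623]
eef_rot: [1.217, 2.416, -0.291]
ft_force: [0.3, 0.1, 0.3]
gripper_width: 0.245
grip_force: 68.4
```

```bash
python3 - <<'E'
from h import *
e=pickle.load(open('e.pkl','rb'));p,q=now();print('cmd-meas',e[0]-p,'blade',pf(p+q.apply(BL)))
t=snap('top','t4');s=snap('scene','s4')
k=lambda D,n,P:cv2.resize(cv2.imread(f'pics/{n}.png')[int(P[1])-40:int(P[1])+40,int(P[0])-40:int(P[0])+40],(400,400),interpolation=2)
P=proj(t,wf(0,0,.06));Q=proj(s,wf(0,0,.06))
cv2.imwrite('pics/c6.png',np.hstack([k(t,'t4',P),k(s,'s4',Q)]))
e=plan(circ(34,36)+circ(36,38)+[w(-34,0,22,7),w(-24,-24,22,3),w(24,24,22,7),w(-24,20,22,5),w(24,-26,22,7),w(0,-30,22,3),w(0,32,22,7),w(0,0,22,3),w(30,0,22,3)],e);pickle.dump(e,open('e.pkl','wb'))
E
```

```text
cmd-meas [-1.05389800e-03  5.65830013e-06  4.76199930e-04] blade [0.03467193 0.00091563 0.02139294]
[0.004,0.036,-0.003,0,0,0,0.014,0.031,-0.007,0,0,0,0.023,0.026,-0.011,0,0,0,0.028,0.017,-0.015,0,0,0,0.032,0.005,-0.016,0,0,0]
[0.031,-0.005,-0.016,0,0,0,0.029,-0.016,-0.015,0,0,0,0.023,-0.025,-0.011,0,0,0,0.015,-0.032,-0.008,0,0,0,0.006,-0.036,-0.003,0,0,0]
[-0.005,-0.037,0.002,0,0,0,-0.015,-0.032,0.008,0,0,0,-0.023,-0.027,0.011,0,0,0,-0.029,-0.017,0.015,0,0,0,-0.032,-0.006,0.017,0,0,0]
[-0.033,0.006,0.017,0,0,0,-0.03,0.016,0.015,0,0,0,-0.023,0.026,0.012,0,0,0,-0.016,0.033,0.008,0,0,0,-0.005,0.037,0.003,0,0,0]
[0.005,0.038,-0.003,0,0,0,0.015,0.033,-0.007,0,0,0,0.023,0.027,-0.012,0,0,0,0.03,0.018,-0.016,0,0,0,0.034,0.006,-0.017,0,0,0]
[0.033,-0.005,-0.017,0,0,0,0.031,-0.017,-0.015,0,0,0,0.024,-0.027,-0.013,0,0,0,0.016,-0.034,-0.008,0,0,0,0.006,-0.038,-0.003,0,0,0]
[-0.006,-0.039,0.003,0,0,0,-0.015,-0.034,0.007,0,0,0,-0.024,-0.028,0.013,0,0,0,-0.031,-0.018,0.015,0,0,0,-0.034,-0.007,0.018,0,0,0]
[-0.035,0.006,0.017,0,0,0,-0.031,0.018,0.016,0,0,0,-0.025,0.027,0.013,0,0,0,-0.016,0.035,0.00
[... 342 characters left out ...]
23,0.01,0,0,0,-0.021,0.023,0.011,0,0,0]
[-0.02,0.023,0.01,0,0,0,-0.021,0.022,0.011,0,0,0,0.029,-0.003,-0.015,0,0,0,0.028,-0.002,-0.014,0,0,0,0.029,-0.003,-0.015,0,0,0]
[0.028,-0.002,-0.015,0,0,0,0.029,-0.003,-0.014,0,0,0,-0.02,-0.022,0.01,0,0,0,-0.021,-0.022,0.011,0,0,0,-0.02,-0.022,0.01,0,0,0]
[-0.02,-0.022,0.01,0,0,0,-0.021,-0.021,0.011,0,0,0,-0.02,-0.022,0.01,0,0,0,-0.021,-0.022,0.01,0,0,0,0.024,-0.005,-0.012,0,0,0]
[0.024,-0.004,-0.012,0,0,0,0.024,-0.005,-0.012,0,0,0,0,0.03,0,0,0,0,0,0.029,0,0,0,0,0,0.03,0,0,0,0]
[0,0.029,0,0,0,0,0,0.03,0,0,0,0,0,0.03,0,0,0,0,0,0.029,0,0,0,0,0,-0.036,0,0,0,0]
[0,-0.035,0,0,0,0,0,-0.036,0,0,0,0,-0.03,0,0.015,0,0,0,-0.03,0,0.015,0,0,0,-0.029,0,0.015,0,0,0]
```

Call:
arm_command(
  plan=[0.004, 0.036, -0.003, 0, 0, 0, 0.014, 0.031, -0.007, 0, 0, 0, 0.023, 0.026, -0.011, 0, 0, 0, 0.028, 0.017, -0.015, 0, 0, 0, 0.032, 0.005, -0.016, 0, 0, 0],
)

```text
time_s: 10.05
position: [0.5428, 0.1642, 0.1625]
eef_rot: [1.216, 2.416, -0.291]
ft_force: [0.2, 0.9, -0.7]
gripper_width: 0.246
grip_force: 68.6
```

Call:
arm_command(
  plan=[0.031, -0.005, -0.016, 0, 0, 0, 0.029, -0.016, -0.015, 0, 0, 0, 0.023, -0.025, -0.011, 0, 0, 0, 0.015, -0.032, -0.008, 0, 0, 0, 0.006, -0.036, -0.003, 0, 0, 0],
)

```text
time_s: 10.55
position: [0.4934, 0.1704, 0.1625]
eef_rot: [1.216, 2.416, -0.291]
ft_force: [0.7, 0.2, -0.4]
gripper_width: 0.246
grip_force: 68.6
```

Call:
arm_command(
  plan=[-0.005, -0.037, 0.002, 0, 0, 0, -0.015, -0.032, 0.008, 0, 0, 0, -0.023, -0.027, 0.011, 0, 0, 0, -0.029, -0.017, 0.015, 0, 0, 0, -0.032, -0.006, 0.017, 0, 0, 0],
)

```text
time_s: 11.05
position: [0.4869, 0.12, 0.1626]
eef_rot: [1.217, 2.416, -0.291]
ft_force: [0.3, -0.3, -0.9]
gripper_width: 0.246
grip_force: 68.5
```

Call:
arm_command(
  plan=[-0.033, 0.006, 0.017, 0, 0, 0, -0.03, 0.016, 0.015, 0, 0, 0, -0.023, 0.026, 0.012, 0, 0, 0, -0.016, 0.033, 0.008, 0, 0, 0, -0.005, 0.037, 0.003, 0, 0, 0],
)

```text
time_s: 11.55
position: [0.538, 0.1135, 0.1624]
eef_rot: [1.217, 2.416, -0.291]
ft_force: [0.3, -0.3, -0.3]
gripper_width: 0.25
grip_force: 68.5
```

Call:
arm_command(
  plan=[0.005, 0.038, -0.003, 0, 0, 0, 0.015, 0.033, -0.007, 0, 0, 0, 0.023, 0.027, -0.012, 0, 0, 0, 0.03, 0.018, -0.016, 0, 0, 0, 0.034, 0.006, -0.017, 0, 0, 0],
)

```text
time_s: 12.05
position: [0.5443, 0.1655, 0.1625]
eef_rot: [1.216, 2.416, -0.291]
ft_force: [-0.2, -0.0, -0.2]
gripper_width: 0.243
grip_force: 68.6
```

Call:
arm_command(
  plan=[0.033, -0.005, -0.017, 0, 0, 0, 0.031, -0.017, -0.015, 0, 0, 0, 0.024, -0.027, -0.013, 0, 0, 0, 0.016, -0.034, -0.008, 0, 0, 0, 0.006, -0.038, -0.003, 0, 0, 0],
)

```text
time_s: 12.55
position: [0.4921, 0.172, 0.1625]
eef_rot: [1.216, 2.416, -0.291]
ft_force: [0.5, -0.2, -0.1]
gripper_width: 0.245
grip_force: 68.6
```

Call:
arm_command(
  plan=[-0.006, -0.039, 0.003, 0, 0, 0, -0.015, -0.034, 0.007, 0, 0, 0, -0.024, -0.028, 0.013, 0, 0, 0, -0.031, -0.018, 0.015, 0, 0, 0, -0.034, -0.007, 0.018, 0, 0, 0],
)

```text
time_s: 13.05
position: [0.4853, 0.1187, 0.1626]
eef_rot: [1.217, 2.416, -0.292]
ft_force: [0.3, -0.1, -0.1]
gripper_width: 0.25
grip_force: 68.6
```

Call:
arm_command(
  plan=[-0.035, 0.006, 0.017, 0, 0, 0, -0.031, 0.018, 0.016, 0, 0, 0, -0.025, 0.027, 0.013, 0, 0, 0, -0.016, 0.035, 0.009, 0, 0, 0, -0.006, 0.039, 0.003, 0, 0, 0],
)

```text
time_s: 13.55
position: [0.5392, 0.1119, 0.1623]
eef_rot: [1.217, 2.416, -0.291]
ft_force: [-0.2, 0.0, 0.3]
gripper_width: 0.242
grip_force: 68.6
```

Call:
arm_command(
  plan=[0.031, 0, -0.016, 0, 0, 0, 0.03, 0, -0.015, 0, 0, 0, 0.031, 0, -0.016, 0, 0, 0, 0.03, 0, -0.016, 0, 0, 0, 0.031, 0, -0.015, 0, 0, 0],
)

```text
time_s: 14.05
position: [0.5064, 0.1541, 0.1625]
eef_rot: [1.216, 2.417, -0.291]
ft_force: [0.3, -0.6, -0.5]
gripper_width: 0.25
grip_force: 68.6
```

Call:
arm_command(
  plan=[0.03, 0.001, -0.016, 0, 0, 0, 0.031, 0, -0.015, 0, 0, 0, -0.01, -0.027, 0.005, 0, 0, 0, -0.01, -0.027, 0.005, 0, 0, 0, -0.01, -0.026, 0.005, 0, 0, 0],
)

```text
time_s: 14.55
position: [0.4813, 0.1464, 0.1624]
eef_rot: [1.217, 2.416, -0.292]
ft_force: [-0.7, -0.4, -1.0]
gripper_width: 0.247
grip_force: 68.6
```

Call:
arm_command(
  plan=[-0.02, 0.023, 0.01, 0, 0, 0, -0.021, 0.023, 0.011, 0, 0, 0, -0.02, 0.022, 0.01, 0, 0, 0, -0.02, 0.023, 0.01, 0, 0, 0, -0.021, 0.023, 0.011, 0, 0, 0],
)

```text
time_s: 15.05
position: [0.531, 0.1401, 0.1624]
eef_rot: [1.217, 2.416, -0.291]
ft_force: [-0.1, -0.5, -1.3]
gripper_width: 0.252
grip_force: 68.4
```

Call:
arm_command(
  plan=[-0.02, 0.023, 0.01, 0, 0, 0, -0.021, 0.022, 0.011, 0, 0, 0, 0.029, -0.003, -0.015, 0, 0, 0, 0.028, -0.002, -0.014, 0, 0, 0, 0.029, -0.003, -0.015, 0, 0, 0],
)

```text
time_s: 15.55
position: [0.5289, 0.1595, 0.1624]
eef_rot: [1.217, 2.416, -0.292]
ft_force: [-0.2, 0.5, 0.4]
gripper_width: 0.246
grip_force: 68.4
```

Call:
arm_command(
  plan=[0.028, -0.002, -0.015, 0, 0, 0, 0.029, -0.003, -0.014, 0, 0, 0, -0.02, -0.022, 0.01, 0, 0, 0, -0.021, -0.022, 0.011, 0, 0, 0, -0.02, -0.022, 0.01, 0, 0, 0],
)

```text
time_s: 16.05
position: [0.5132, 0.1442, 0.1625]
eef_rot: [1.216, 2.416, -0.292]
ft_force: [-0.3, 0.1, -0.4]
gripper_width: 0.245
grip_force: 68.6
```

Call:
arm_command(
  plan=[-0.02, -0.022, 0.01, 0, 0, 0, -0.021, -0.021, 0.011, 0, 0, 0, -0.02, -0.022, 0.01, 0, 0, 0, -0.021, -0.022, 0.01, 0, 0, 0, 0.024, -0.005, -0.012, 0, 0, 0],
)

```text
time_s: 16.55
position: [0.5026, 0.1115, 0.1627]
eef_rot: [1.219, 2.415, -0.292]
ft_force: [-0.0, 0.8, -0.5]
gripper_width: 0.247
grip_force: 68.5
```

Call:
arm_command(
  plan=[0.024, -0.004, -0.012, 0, 0, 0, 0.024, -0.005, -0.012, 0, 0, 0, 0, 0.03, 0, 0, 0, 0, 0, 0.029, 0, 0, 0, 0, 0, 0.03, 0, 0, 0, 0],
)

```text
time_s: 17.05
position: [0.5136, 0.1414, 0.1626]
eef_rot: [1.216, 2.416, -0.29]
ft_force: [0.5, 0.0, -0.5]
gripper_width: 0.248
grip_force: 68.5
```

Call:
arm_command(
  plan=[0, 0.029, 0, 0, 0, 0, 0, 0.03, 0, 0, 0, 0, 0, 0.03, 0, 0, 0, 0, 0, 0.029, 0, 0, 0, 0, 0, -0.036, 0, 0, 0, 0],
)

```text
time_s: 17.55
position: [0.5343, 0.1564, 0.1626]
eef_rot: [1.216, 2.416, -0.289]
ft_force: [0.3, -0.1, -0.6]
gripper_width: 0.248
grip_force: 68.5
```

Call:
arm_command(
  plan=[0, -0.035, 0, 0, 0, 0, 0, -0.036, 0, 0, 0, 0, -0.03, 0, 0.015, 0, 0, 0, -0.03, 0, 0.015, 0, 0, 0, -0.029, 0, 0.015, 0, 0, 0],
)

```text
time_s: 18.05
position: [0.5339, 0.1176, 0.1629]
eef_rot: [1.217, 2.416, -0.291]
ft_force: [0.5, 0.4, 0.1]
gripper_width: 0.246
grip_force: 68.5
```

```bash
python3 - <<'E'
from h import *
e=pickle.load(open('e.pkl','rb'));p,q=now();print('cmd-meas',e[0]-p,'blade',pf(p+q.apply(BL)),status.get_obs()['time_s'])
for n in('top','scene','wrist'):snap(n,n+'5')
def sheet(k):
    o=[]
    for n in('top','scene','wrist'):
        d=pickle.load(open(f'pics/{n}{k}.pkl','rb'));P=proj(d,wf(0,0,.03));print(n,P)
        h=45
        im=cv2.imread(f'pics/{n}{k}.png');x,y=int(P[0]),int(P[1])
        if h<=x<560-h and h<=y<420-h:o.append(cv2.resize(im[y-h:y+h,x-h:x+h],(400,400),interpolation=2))
    cv2.imwrite(f'pics/sheet{k}.png',np.hstack(o[:2]))
sheet(5)
E
```

```text
cmd-meas [-0.00066548  0.00084589  0.00016235] blade [0.03097991 0.00019405 0.02195452] 18.05
top (np.float64(268.14857597442744), np.float64(196.6847427162684))
scene (np.float64(278.486311575239), np.float64(206.0041953680526))
wrist (np.float64(278.3351446019188), np.float64(168.74873434822416))
```

```bash
python3 - <<'E'
from h import *
O=[(22,33),(-16,33),(6,9),(1,-22),(22,-39),(-18,-40),(40,-4)]
for k in('scene','top'):
    for f0 in(k+'0',k+'5'):
        d=pickle.load(open(f'pics/{f0}.pkl','rb'));g=d['pixels'].max(2)
        r=[]
        for x,y in O:
            u,v=map(round,proj(d,wf(x/1e3,y/1e3,.026)));r.append(int(g[v-1:v+2,u-1:u+2].mean()))
        m=(g<48).astype(np.uint8);n,_,st,c=cv2.connectedComponentsWithStats(m)
        B=[(tuple((1e3*pf(onz(d,*c[i],.028))[:2]).round().astype(int).tolist()),int(st[i,4])) for i in range(1,n) if st[i,4]>6]
        print(f0,r,[b for b in B if np.hypot(*b[0])<70])
E
```

```text
scene0 [24, 45, 35, 35, 143, 122, 23] [((-1, 0), 107), ((22, 32), 44), ((41, -4), 45), ((20, -32), 7)]
scene5 [65, 165, 94, 205, 164, 191, 93] [((31, 36), 116), ((-55, 3), 38)]
top0 [60, 37, 124, 127, 139, 47, 161] [((21, 30), 14), ((-17, 33), 37), ((-17, -40), 30)]
top5 [104, 202, 92, 221, 221, 216, 184] [((22, 52), 19), ((43, -36), 14), ((-18, -50), 13), ((-21, -59), 8)]
```

View pics/sheet5.png

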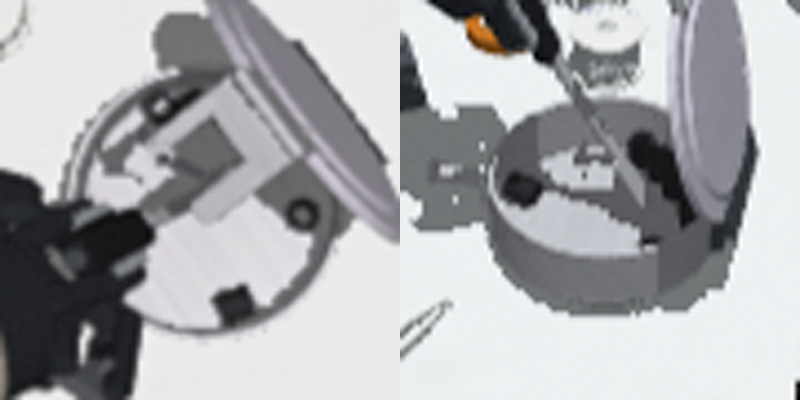

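All seven beads are in the pan against the wall: ring (165,103), ring (302,213), one on its side at (235,303), front-left at (522,188) in scene, and the rest along the back wall. All original spots are vacated. Now the stirrer goes back to the holder.

```bash
python3 - <<'E'
from h import *
e=pickle.load(open('e.pkl','rb'))
Md=R.from_rotvec([.598,2.599,-.149]).as_matrix();Pd=np.array([.4054,.3685,.2972])+Md@[-.005,-.0035,0]
u=-ori(PAZ,27)[:,2]
e=plan([(e[0]-.13*ori(PAZ,27)[:,2],ori(PAZ,27),6),(Pd,Md,12),(Pd,Md,2)],e)
print('--');e=plan([(Pd+Md@[0,0,.07],Md,5)],e)
print('--');e=plan([(Pd+Md@[0,0,.141],Md,10)],e);pickle.dump(e,open('e.pkl','wb'));print(Pd,e[0])
E
```

```text
[0,0,-0.072,0,0,0,0,0,-0.072,0,0,0,0,0,-0.073,0,0,0,0,0.001,-0.072,0,0,0,0,0,-0.072,0,0,0]
[0,0,-0.072,0,0,0,0.05,0.013,-0.032,-0.003,0,-0.006,0.049,0.015,-0.032,-0.003,0,-0.005,0.049,0.017,-0.031,-0.003,0,-0.006,0.049,0.019,-0.031,-0.003,-0.001,-0.006]
[0.047,0.022,-0.031,-0.002,0,-0.005,0.046,0.024,-0.031,-0.003,0,-0.006,0.046,0.026,-0.03,-0.003,0,-0.006,0.044,0.029,-0.029,-0.003,0,-0.005,0.044,0.03,-0.029,-0.003,0,-0.006]
[0.043,0.032,-0.029,-0.003,-0.001,-0.006,0.041,0.035,-0.028,-0.003,0,-0.005,0.039,0.036,-0.028,-0.003,0,-0.006,0,0,0,0,0,0,0,0,0,0,0,0]
--
[0,0,0.047,0,0,0,0,0,0.046,0,0,0,0,0,0.047,0,0,0,0.001,0,0.047,0,0,0,0,0,0.047,0,0,0]
--
[0,0,0.024,0,0,0,0,0,0.023,0,0,0,0,0,0.024,0,0,0,0,0,0.024,0,0,0,0,0,0.023,0,0,0]
[0,0,0.024,0,0,0,0,0,0.023,0,0,0,0,0,0.024,0,0,0,0,0,0.024,0,0,0,0,0,0.023,0,0,0]
[0.40785212 0.3634188  0.29952777] [0.46673136 0.33473313 0.17479983]
```

Call:
arm_command(
  plan=[0, 0, -0.072, 0, 0, 0, 0, 0, -0.072, 0, 0, 0, 0, 0, -0.073, 0, 0, 0, 0, 0.001, -0.072, 0, 0, 0, 0, 0, -0.072, 0, 0, 0],
)

```text
time_s: 18.7
position: [0.5035, 0.1585, 0.2598]
eef_rot: [1.217, 2.416, -0.291]
ft_force: [1.0, 1.5, -0.3]
gripper_width: 0.247
grip_force: 68.5
```

Call:
arm_command(
  plan=[0, 0, -0.072, 0, 0, 0, 0.05, 0.013, -0.032, -0.003, 0, -0.006, 0.049, 0.015, -0.032, -0.003, 0, -0.005, 0.049, 0.017, -0.031, -0.003, 0, -0.006, 0.049, 0.019, -0.031, -0.003, -0.001, -0.006],
)

```text
time_s: 19.2
position: [0.4675, 0.2325, 0.2853]
eef_rot: [1.008, 2.491, -0.242]
ft_force: [-0.0, -1.0, -1.0]
gripper_width: 0.244
grip_force: 68.6
```

Call:
arm_command(
  plan=[0.047, 0.022, -0.031, -0.002, 0, -0.005, 0.046, 0.024, -0.031, -0.003, 0, -0.006, 0.046, 0.026, -0.03, -0.003, 0, -0.006, 0.044, 0.029, -0.029, -0.003, 0, -0.005, 0.044, 0.03, -0.029, -0.003, 0, -0.006],
)

```text
time_s: 19.7
position: [0.4299, 0.3148, 0.2938]
eef_rot: [0.754, 2.569, -0.185]
ft_force: [0.7, 0.2, -0.9]
gripper_width: 0.25
grip_force: 68.6
```

Call:
arm_command(
  plan=[0.043, 0.032, -0.029, -0.003, -0.001, -0.006, 0.041, 0.035, -0.028, -0.003, 0, -0.005, 0.039, 0.036, -0.028, -0.003, 0, -0.006, 0, 0, 0, 0, 0, 0, 0, 0, 0, 0, 0, 0],
)

```text
time_s: 20.2
position: [0.4076, 0.3634, 0.2992]
eef_rot: [0.597, 2.598, -0.148]
ft_force: [0.0, -0.4, -0.9]
gripper_width: 0.247
grip_force: 68.6
```

Call:
arm_command(
  plan=[0, 0, 0.047, 0, 0, 0, 0, 0, 0.046, 0, 0, 0, 0, 0, 0.047, 0, 0, 0, 0.001, 0, 0.047, 0, 0, 0, 0, 0, 0.047, 0, 0, 0],
)

```text
time_s: 20.7
position: [0.4374, 0.3484, 0.2357]
eef_rot: [0.598, 2.598, -0.149]
ft_force: [-0.5, 0.5, 0.4]
gripper_width: 0.246
grip_force: 68.5
```

```bash
python3 - <<'E'
from h import *
o=status.get_obs();p,q=now();Md=R.from_rotvec([.598,2.599,-.149])
Pd=np.array([.4054,.3685,.2972])+Md.apply([-.005,-.0035,0]);print('tool err',Md.inv().apply(p-Pd),(Md.inv()*q).as_rotvec(),'F tool',q.inv().apply(o['ft_force']).round(2))
E
```

```text
tool err [ 0.00030048 -0.00048218  0.07190098] [-0.00028324 -0.00076503  0.00028682] F tool [ 0.4   0.27 -0.67]
```

Free of contact; continue to the bottom.

Call:
arm_command(
  plan=[0, 0, 0.024, 0, 0, 0, 0, 0, 0.023, 0, 0, 0, 0, 0, 0.024, 0, 0, 0, 0, 0, 0.024, 0, 0, 0, 0, 0, 0.023, 0, 0, 0],
)

```text
time_s: 21.2
position: [0.452, 0.3419, 0.2053]
eef_rot: [0.597, 2.598, -0.147]
ft_force: [-0.7, 0.2, -0.5]
gripper_width: 0.246
grip_force: 68.5
```

Call:
arm_command(
  plan=[0, 0, 0.024, 0, 0, 0, 0, 0, 0.023, 0, 0, 0, 0, 0, 0.024, 0, 0, 0, 0, 0, 0.024, 0, 0, 0, 0, 0, 0.023, 0, 0, 0],
)

```text
time_s: 21.7
position: [0.4668, 0.3345, 0.1738]
eef_rot: [0.598, 2.598, -0.148]
ft_force: [-0.1, -0.7, -0.2]
gripper_width: 0.246
grip_force: 68.5
```

```bash
python3 - <<'E'
from h import *
o=status.get_obs();p,q=now();Md=R.from_rotvec([.598,2.599,-.149])
Pd=np.array([.4054,.3685,.2972])+Md.apply([-.005,-.0035,0]);print('tool err',Md.inv().apply(p-Pd),'F tool',q.inv().apply(o['ft_force']).round(2))
t=snap('top','t6');s=snap('scene','s6')
E
```

```text
tool err [ 2.79458958e-04 -6.81375164e-05  1.41861648e-01] F tool [-0.06 -0.69  0.26]
```

Call:
arm_command(
  plan=[0, 0, 0, 0, 0, 0, 0, 0, 0, 0, 0, 0, 0, 0, 0, 0, 0, 0, 0, 0, 0, 0, 0, 0, 0, 0, 0, 0, 0, 0],
  grip=0,
)

```text
time_s: 22.3
position: [0.4666, 0.3347, 0.1745]
eef_rot: [0.598, 2.598, -0.147]
ft_force: [-0.3, 0.0, -0.7]
gripper_width: 1.0
grip_force: 0.0
```

Call:
arm_command(
  plan=[0, 0, 0, 0, 0, 0, 0, 0, 0, 0, 0, 0, 0, 0, -0.03, 0, 0, 0, 0, 0, -0.06, 0, 0, 0, 0, 0, -0.07, 0, 0, 0],
)

```text
time_s: 22.8
position: [0.4459, 0.3442, 0.2173]
eef_rot: [0.598, 2.599, -0.149]
ft_force: [-0.0, 0.9, 0.4]
gripper_width: 0.999
grip_force: 0.0
```

Call:
arm_command(
  plan=[0, 0, -0.08, 0, 0, 0, 0, 0, -0.08, 0, 0, 0, 0, 0, -0.08, 0, 0, 0, 0, 0, -0.02, 0, 0, 0, 0, 0, 0, 0, 0, 0],
)

```text
time_s: 23.3
position: [0.4137, 0.3609, 0.2868]
eef_rot: [0.597, 2.598, -0.145]
ft_force: [0.4, 0.1, -0.1]
gripper_width: 0.999
grip_force: 0.0
```

```bash
python3 - <<'E'
from h import *
w_=snap('wrist','w7');t=snap('top','t7');s=snap('scene','s7');p,q=now();print(p,w_['obs']['ft_force'],w_['obs']['time_s'])
def ends(d,box):
    x0,y0,x1,y1=box;g=d['pixels'].max(2)[y0:y1,x0:x1];n,_,st,c=cv2.connectedComponentsWithStats((g<45).astype(np.uint8))
    return [(st[i].tolist(),c[i].round(1).tolist()) for i in range(1,n) if st[i,4]>15]
s0=pickle.load(open('pics/scene0.pkl','rb'))
print('scene0',ends(s0,(180,120,215,155)));print('scene7',ends(s,(180,120,215,155)))
t0=pickle.load(open('pics/top0.pkl','rb'));print('top0',ends(t0,(120,220,165,260)),'top7',ends(t,(120,220,165,260)))
print('wrist dark',ends(w_,(250,150,320,260)),'tip pred',proj(w_,TIP),proj(w_,TIP-.066*U(HAZ,28)))
# lid: hook/tab features by theta prediction in top & scene
for th in(1.25,1.3,1.35,1.4):
    f=lambda r,h,y:wf(.082-r*np.cos(th)+h*np.sin(th),y,.06+r*np.sin(th)+h*np.cos(th))
    print(th,'tab end',[np.round(proj(D,f(.189,.008,y))).tolist() for D in(t0,s0) for y in(-.023,.023)],'hook low',[np.round(proj(D,f(.174,-.049,0))).tolist() for D in(t0,s0)])
E
```

```text
[0.41373406 0.3597459  0.28495463] [ 0.39589208  0.11887507 -0.06658981] 23.3
scene0 [([5, 9, 16, 18, 109], [12.7, 17.4])]
scene7 [([5, 9, 16, 18, 107], [12.6, 17.3])]
top0 [([11, 11, 23, 20, 202], [22.6, 19.8])] top7 [([11, 11, 23, 20, 203], [22.7, 19.8])]
wrist dark [] tip pred (np.float64(279.5344691948478), np.float64(209.03073205335903)) (np.float64(279.2296872569648), np.float64(187.94800131578702))
1.25 tab end [[284.0, 188.0], [269.0, 169.0], [288.0, 153.0], [291.0, 142.0]] hook low [[257.0, 196.0], [271.0, 155.0]]
1.3 tab end [[288.0, 185.0], [273.0, 166.0], [292.0, 153.0], [295.0, 142.0]] hook low [[260.0, 193.0], [274.0, 154.0]]
1.35 tab end [[292.0, 182.0], [277.0, 163.0], [295.0, 153.0], [299.0, 142.0]] hook low [[263.0, 191.0], [277.0, 153.0]]
1.4 tab end [[296.0, 179.0], [281.0, 160.0], [299.0, 153.0], [302.0, 142.0]] hook low [[266.0, 188.0], [280.0, 152.0]]
```

```bash
python3 - <<'E'
from h import *
t=pickle.load(open('pics/top0.pkl','rb'));s=pickle.load(open('pics/scene0.pkl','rb'))
for n,a,b in[('lamp joint',(335,105),(364,170)),('arm elbow',(230,122),(297,130)),('box corner L',(322,152),(341,180)),('box near',(372,219),(325,240)),('ring left',(330,70),(376,172))]:
    P,e=tri(t,a,s,b);print(n,P.round(3),e.round(3),'pan',pf(P).round(3))
# start tracked by measured pose
V=ori(PAZ,0);st=now()
rc=.178;th=1.33
P=lambda th,rc,g=0:wf(.082-rc*np.cos(th)+.008*np.sin(th)+.011+g,0,.06+rc*np.sin(th)+.008*np.cos(th))
print(P(1.33,.178,.014),pf(P(1.33,.178,.014)))
a=wf(-.06,0,.33)
e=plan([(a,V,10),(wf(.068,0,.285),V,5)],st);pickle.dump(e,open('e.pkl','wb'))
E
```

```text
lamp joint [ 0.74  -0.066  0.155] 0.007 pan [0.226 0.058 0.155]
arm elbow [0.7   0.153 0.189] 0.006 pan [0.025 0.155 0.189]
box corner L [ 0.651 -0.046  0.155] 0.021 pan [ 0.156 -0.002  0.155]
box near [ 0.501 -0.148  0.125] 0.002 pan [ 0.149 -0.184  0.125]
ring left [ 0.831 -0.058  0.096] 0.028 pan [0.273 0.135 0.096]
[0.60281785 0.02286471 0.23477222] [ 7.23204495e-02 -4.16333634e-17  2.34772220e-01]
[-0.066,-0.053,0.018,0.002,0.008,0.008,-0.069,-0.049,0.015,0.002,0.007,0.007,-0.072,-0.047,0.012,0.001,0.008,0.008,-0.075,-0.042,0.009,0.002,0.007,0.007,-0.077,-0.039,0.007,0.002,0.008,0.008]
[-0.079,-0.035,0.003,0.002,0.007,0.007,-0.081,-0.031,-0.001,0.002,0.008,0.008,-0.082,-0.028,-0.004,0.002,0.007,0.007,-0.083,-0.024,-0.007,0.002,0.008,0.008,-0.083,-0.019,-0.011,0.001,0.008,0.007]
[-0.085,0,0.03,0,0,0,-0.086,0,0.029,0,0,0,-0.085,-0.001,0.03,0,0,0,-0.086,0,0.03,0,0,0,-0.085,0,0.03,0,0,0]
```

Call:
arm_command(
  plan=[-0.066, -0.053, 0.018, 0.002, 0.008, 0.008, -0.069, -0.049, 0.015, 0.002, 0.007, 0.007, -0.072, -0.047, 0.012, 0.001, 0.008, 0.008, -0.075, -0.042, 0.009, 0.002, 0.007, 0.007, -0.077, -0.039, 0.007, 0.002, 0.008, 0.008],
)

```text
time_s: 23.95
position: [0.4692, 0.2436, 0.3075]
eef_rot: [0.998, 2.73, -0.077]
ft_force: [0.6, -0.2, -0.1]
gripper_width: 0.999
grip_force: 0.0
```

Call:
arm_command(
  plan=[-0.079, -0.035, 0.003, 0.002, 0.007, 0.007, -0.081, -0.031, -0.001, 0.002, 0.008, 0.008, -0.082, -0.028, -0.004, 0.002, 0.007, 0.007, -0.083, -0.024, -0.007, 0.002, 0.008, 0.008, -0.083, -0.019, -0.011, 0.001, 0.008, 0.007],
  grip=1,
)

```text
time_s: 24.45
position: [0.5246, 0.1283, 0.3299]
eef_rot: [-1.414, -2.801, -0.007]
ft_force: [0.1, -0.1, -0.4]
gripper_width: 0.143
grip_force: 0.0
```

Call:
arm_command(
  plan=[-0.085, 0, 0.03, 0, 0, 0, -0.086, 0, 0.029, 0, 0, 0, -0.085, -0.001, 0.03, 0, 0, 0, -0.086, 0, 0.03, 0, 0, 0, -0.085, 0, 0.03, 0, 0, 0],
)

```text
time_s: 24.95
position: [0.6005, 0.0254, 0.2839]
eef_rot: [-1.413, -2.803, -0.006]
ft_force: [0.3, 0.6, 0.5]
gripper_width: 0.003
grip_force: 0.0
```

```bash
python3 - <<'E'
from h import *
e=pickle.load(open('e.pkl','rb'));p,q=now();print(e[0]-p,(e[1].inv()*q).as_rotvec())
V=ori(PAZ,0)
def P(th,g=0):
    rc=.183-.005*min(1,th/1.3);return wf(.082-rc*np.cos(th)+.008*np.sin(th)+.011+g,0,.06+rc*np.sin(th)+.008*np.cos(th))
W=[(P(1.33,.016)+[0,0,-.006],V,5)]
n=25
for i in range(1,n+1):
    th=1.38+(.12-1.38)*i/n;W.append((P(th),V,1 if i>1 else 3))
W.append((P(.12),V,3))
e=plan(W,e);pickle.dump(e,open('e.pkl','wb'))
E
```

```text
[-0.00031922  0.00103717  0.0010394 ] [0.0004257  0.00136674 0.0008204 ]
[-0.004,0,0.037,0,0,0,-0.005,0,0.038,0,0,0,-0.004,0,0.037,0,0,0,-0.004,0,0.038,0,0,0,-0.005,0,0.037,0,0,0]
[0.018,0,-0.007,0,0,0,0.018,0,-0.006,0,0,0,0.018,0,-0.007,0,0,0,0.029,0,0.007,0,0,0,0.029,0,0.007,0,0,0]
[0.029,0,0.009,0,0,0,0.028,0,0.011,0,0,0,0.028,0,0.011,0,0,0,0.027,0,0.014,0,0,0,0.026,0,0.014,0,0,0]
[0.026,0,0.016,0,0,0,0.025,0,0.017,0,0,0,0.023,0,0.019,0,0,0,0.024,0,0.02,0,0,0,0.022,0,0.02,0,0,0]
[0.021,-0.001,0.022,0,0,0,0.019,0,0.023,0,0,0,0.019,0,0.024,0,0,0,0.018,0,0.025,0,0,0,0.016,0,0.026,0,0,0]
[0.015,0,0.027,0,0,0,0.013,0,0.027,0,0,0,0.012,0,0.028,0,0,0,0.011,0,0.029,0,0,0,0.009,0,0.029,0,0,0]
[0.008,0,0.03,0,0,0,0.007,0,0.03,0,0,0,0,0,0,0,0,0,0,0,0,0,0,0,0,0,0,0,0,0]
```

Call:
arm_command(
  plan=[-0.004, 0, 0.037, 0, 0, 0, -0.005, 0, 0.038, 0, 0, 0, -0.004, 0, 0.037, 0, 0, 0, -0.004, 0, 0.038, 0, 0, 0, -0.005, 0, 0.037, 0, 0, 0],
)

```text
time_s: 25.45
position: [0.604, 0.0224, 0.2285]
eef_rot: [-1.411, -2.806, -0.007]
ft_force: [-0.3, 0.7, 0.7]
gripper_width: -0.0
grip_force: 0.0
```

Call:
arm_command(
  plan=[0.018, 0, -0.007, 0, 0, 0, 0.018, 0, -0.006, 0, 0, 0, 0.018, 0, -0.007, 0, 0, 0, 0.029, 0, 0.007, 0, 0, 0, 0.029, 0, 0.007, 0, 0, 0],
)

```text
time_s: 25.95
position: [0.5843, 0.0496, 0.2319]
eef_rot: [1.412, 2.806, 0.008]
ft_force: [2.2, -1.1, -0.1]
gripper_width: 0.001
grip_force: 0.7
```

Call:
arm_command(
  plan=[0.029, 0, 0.009, 0, 0, 0, 0.028, 0, 0.011, 0, 0, 0, 0.028, 0, 0.011, 0, 0, 0, 0.027, 0, 0.014, 0, 0, 0, 0.026, 0, 0.014, 0, 0, 0],
)

```text
time_s: 26.45
position: [0.5592, 0.0828, 0.2134]
eef_rot: [-1.412, -2.805, -0.007]
ft_force: [0.9, -1.5, -0.2]
gripper_width: -0.0
grip_force: 0.5
```

Contact force of about 2 N points back along pan +x, so the lid is moving. Continue.

Call:
arm_command(
  plan=[0.026, 0, 0.016, 0, 0, 0, 0.025, 0, 0.017, 0, 0, 0, 0.023, 0, 0.019, 0, 0, 0, 0.024, 0, 0.02, 0, 0, 0, 0.022, 0, 0.02, 0, 0, 0],
)

```text
time_s: 26.95
position: [0.5379, 0.1117, 0.1858]
eef_rot: [-1.412, -2.805, -0.007]
ft_force: [1.0, -2.0, 0.3]
gripper_width: 0.002
grip_force: 0.4
```

Call:
arm_command(
  plan=[0.021, -0.001, 0.022, 0, 0, 0, 0.019, 0, 0.023, 0, 0, 0, 0.019, 0, 0.024, 0, 0, 0, 0.018, 0, 0.025, 0, 0, 0, 0.016, 0, 0.026, 0, 0, 0],
)

```text
time_s: 27.45
position: [0.5212, 0.134, 0.1497]
eef_rot: [-1.412, -2.805, -0.007]
ft_force: [1.5, -0.3, 1.0]
gripper_width: 0.002
grip_force: 0.4
```

Call:
arm_command(
  plan=[0.015, 0, 0.027, 0, 0, 0, 0.013, 0, 0.027, 0, 0, 0, 0.012, 0, 0.028, 0, 0, 0, 0.011, 0, 0.029, 0, 0, 0, 0.009, 0, 0.029, 0, 0, 0],
)

```text
time_s: 27.95
position: [0.5106, 0.1486, 0.1077]
eef_rot: [-1.412, -2.805, -0.007]
ft_force: [0.6, -0.6, 0.2]
gripper_width: 0.001
grip_force: 0.3
```

Call:
arm_command(
  plan=[0.008, 0, 0.03, 0, 0, 0, 0.007, 0, 0.03, 0, 0, 0, 0, 0, 0, 0, 0, 0, 0, 0, 0, 0, 0, 0, 0, 0, 0, 0, 0, 0],
)

```text
time_s: 28.45
position: [0.5082, 0.152, 0.0907]
eef_rot: [-1.412, -2.805, -0.007]
ft_force: [-0.6, 0.0, -0.5]
gripper_width: 0.001
grip_force: 0.0
```

```bash
python3 - <<'E'
from h import *
e=pickle.load(open('e.pkl','rb'));p,q=now();print(e[0]-p,pf(p),status.get_obs()['ft_force'])
V=ori(PAZ,0)
e=plan([(wf(.082-.172,0,.068),V,10)],e);pickle.dump(e,open('e.pkl','wb'))
E
```

```text
[-0.00039292 -0.00070811 -0.00094602] [-0.08773875  0.00076264  0.09067914] [-0.61226779  0.00538764 -0.5376111 ]
[0.001,0,0.007,0,0,0,0.001,0,0.007,0,0,0,0.001,0,0.008,0,0,0,0,0,0.007,0,0,0,0.001,0,0.007,0,0,0]
[0.001,0,0.007,0,0,0,0.001,0,0.008,0,0,0,0.001,0,0.007,0,0,0,0.001,0,0.007,0,0,0,0,0,0.007,0,0,0]
```

Call:
arm_command(
  plan=[0.001, 0, 0.007, 0, 0, 0, 0.001, 0, 0.007, 0, 0, 0, 0.001, 0, 0.008, 0, 0, 0, 0, 0, 0.007, 0, 0, 0, 0.001, 0, 0.007, 0, 0, 0],
)

```text
time_s: 28.95
position: [0.5077, 0.1532, 0.08]
eef_rot: [-1.413, -2.806, -0.008]
ft_force: [-1.0, 0.5, 5.9]
gripper_width: -0.003
grip_force: 2.9
```

Call:
arm_command(
  plan=[0.001, 0, 0.007, 0, 0, 0, 0.001, 0, 0.008, 0, 0, 0, 0.001, 0, 0.007, 0, 0, 0, 0.001, 0, 0.007, 0, 0, 0, 0, 0, 0.007, 0, 0, 0],
)

```text
time_s: 29.45
position: [0.5065, 0.154, 0.0686]
eef_rot: [-1.412, -2.805, -0.007]
ft_force: [-1.0, 0.5, 0.7]
gripper_width: -0.0
grip_force: 0.3
```

Call:
arm_command(
  plan=[0, 0, 0.003, 0, 0, 0, 0, 0, 0, 0, 0, 0, 0, 0, 0.003, 0, 0, 0, 0, 0, 0, 0, 0, 0, 0, 0, 0, 0, 0, 0],
)

```text
time_s: 29.95
position: [0.5066, 0.1541, 0.0676]
eef_rot: [-1.412, -2.805, -0.007]
ft_force: [-5.0, 0.1, 15.2]
gripper_width: 0.0
grip_force: 8.0
```

Call:
arm_command(
  plan=[0, 0, -0.02, 0, 0, 0, 0, 0, -0.06, 0, 0, 0, 0, 0, -0.1, 0, 0, 0, 0, 0, -0.12, 0, 0, 0, 0, 0, -0.14, 0, 0, 0],
)

```text
time_s: 30.45
position: [0.5058, 0.1532, 0.1998]
eef_rot: [-1.411, -2.804, -0.005]
ft_force: [1.2, 0.2, 0.5]
gripper_width: 0.001
grip_force: 0.0
```

Call:
arm_command(
  plan=[0.05, 0, -0.12, 0, 0, 0, 0.1, 0, -0.1, 0, 0, 0, 0.1, 0, 0, 0, 0, 0, 0, 0, 0, 0, 0, 0, 0, 0, 0, 0, 0, 0],
)

```text
time_s: 30.95
position: [0.4615, 0.2137, 0.2655]
eef_rot: [-1.41, -2.806, -0.007]
ft_force: [0.5, -0.1, 0.3]
gripper_width: -0.0
grip_force: 0.0
```

```bash
python3 - <<'E'
from h import *
s=snap('scene','s8');t=snap('top','t8');w8=snap('wrist','w8');print(status.get_obs()['time_s'])
# expected shut-lid tab corner & disc in scene for theta 0 vs .04 ; measure disc edge in scene by lid-vs-table
s0=pickle.load(open('pics/scene0.pkl','rb'))
for th in(0,.05,.1):
    f=lambda r,h,y:wf(.082-r*np.cos(th)+h*np.sin(th),y,.06+r*np.sin(th)+h*np.cos(th))
    print(th,'tab end mid (wrist)',np.round(proj(w8,f(.189,.008,0)),1),'disc front (scene)',np.round(proj(s,f(.161,.01,0)),1),'tab corners scene',np.round(proj(s,f(.189,.008,-.023)),1),np.round(proj(s,f(.189,.008,.023)),1))
d=(np.abs(s['pixels'].astype(int)-s0['pixels'].astype(int)).max(2)>30)[180:215,225:270]
g=s['pixels'].max(2)
for v in range(184,212):print(v,' '.join('%3d'%x for x in g[v,230:266:1]))
E
```

```text
31.1
0 tab end mid (wrist) [278.9 235.5] disc front (scene) [251.  192.1] tab corners scene [239.3 196.7] [243.6 185.9]
0.05 tab end mid (wrist) [279.  239.4] disc front (scene) [251.1 190. ] tab corners scene [239.3 194.3] [243.6 183.5]
0.1 tab end mid (wrist) [279. 244.] disc front (scene) [251.3 188. ] tab corners scene [239.4 191.9] [243.7 181.1]
184  45  44  44  45  44  45  51  52  82 230 241 242 242 241 242 242 242 241 241 242 242 241 242 242 241 242 241 241 241 236 236 231 228 228 229 204
185  44  45  44  44  67  71 162 204 209 241 242 242 242 241 241 242 242 241 241 241 241 241 241 242 241 242 241 240 237 228 229 228 228 229 214 211
186  65  81  97  95 108 208 230 242 242 241 241 242 241 241 241 241 229 228 241 241 242 242 242 241 241 240 239 234 230 225 227 227 220 221 218 225
187 104 110 120 123 214 241 241 241 241 241 241 241 242 242 241 224 210 208 232 229 229 232 237 228 241 240 235 229 227 226 228 209 225 221 226 223
188 118 119 123 215 242 242 241 242 241 242 241 242 242 242 241 203 202 203 211 207 207 210 222 209 233 229 222 227 226 227 212 219 231 226 223 224
189 119
[... 2696 characters left out ...]
 194 120 207 116 117 118 111 116 107  95 118 118 110  95 143 214 230 231 230 228 224 219 225 224 230 229 230
208 241 240 240 241 241 240 240 240 241 212 213 239 117 117 118 110 114 110  93 118 118 114 103  97 152 222 232 228 226 228 225 224 220 225 230 231
209 241 242 241 241 241 241 240 241 241 241 241 240 118 118 118 109 112 113  99 118 119 118 116 100  96 166 229 228 227 229 229 229 223 221 226 228
210 241 241 241 241 241 241 241 242 241 241 241 240 119 118 118 108 111 115 110 118 119 118 118 101  88 101 179 223 228 229 230 230 227 227 225 225
211 240 241 241 241 241 241 241 241 241 241 241 240 212 210 117 109 108 114 117 118 118 118 118 102  90  90 106 171 213 228 230 230 228 230 229 228
```

```bash
python3 -c "
from bench import env
print(env.hand_in())"
```

```text
the job is handed in; nothing more can be done
None
```

The job is handed in at about 31 s: beads stirred and all in the pan, stirrer back in its holder and the lid pressed shut; the latch snap I judged only from the push force rising to about 6 N and then dropping, and the hand-in gave no verdict.

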